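Pile the colour-coded chopping boards in the tray

ROBOT

A 7-joint arm with a two-finger parallel gripper is mounted at the origin on the work surface. World frame = base frame: x ahead of the robot, y to its left, z up, the work surface at z = 0. Lengths are in m, angles in degrees, forces in N, time in s.
With the tool pointing down it reaches from about 0.35 to 0.775 m from the base axis. Payload 3.1 kg.
Tool frame: the origin (TCP) lies on the centre line of the jaws, within the pads' length; the fingertips stand 17 mm ahead of it and the grasp point (between the pads) lies 2 mm behind it (robot.tip_reach is the distance from the TCP to the fingertips, in m); z points along the fingers, y is the line along which they close (so a half turn about z gives the same grasp; the last joint's range is limited). The gripper opens to 85 mm and grips with 20 to 120 N. Pads are 22 mm wide; open, the fingers measure 114 mm over their backs; the gripper's body (76 mm by 85 mm) begins 54 mm behind the grasp point. The pads swing forward as they close: fully open they stand 13 mm farther back than shut.
Start: joints at [72.897, 17.813, 0.802, 86.603, -0.252, 75.585, -1.558], TCP at [0.14, -0.532, 0.248] pointing down, gripper open.
Joint ranges: [-154.91, 154.91], [-16.99, 109.72], [-72.82, 74.43], [7.12, 147.25], [-82.49, 262.49], [11.32, 116.49], [-174.64, 174.64]. Speed limits (degrees/s): [159.86, 159.86, 180, 180, 180, 180, 180].

INTERFACE

Orientations are given as [roll, pitch, yaw] about the fixed x, y, z axes, in that order (R = Rz(yaw) Ry(pitch) Rx(roll)).
In Python, from station import robot, fingers, vision, workorder, recognise gives the robot as it stands. Calls block until the motion is done:
- robot.move_to(position, orientation): joint-space move of the TCP to a pose.
- robot.line_to(position, orientation=None, velocity=0.15, f_stop=None): straight line of the TCP; orientation=None keeps the orientation; velocity is the mean speed in m/s. With f_stop (N) it stops when the force on the tool has changed by that much, and returns True; else False.
- robot.move_j(angles): joint-space move.
- fingers.gripper_to(opening, force=None): opening from 0.0 (shut) to 1.0 (fully open); force is the grip in N (None keeps the last); returns when the fingers have stopped.
- robot.pause(seconds).
- robot.inverse_kinematics(position, orientation): joint angles nearest the present ones, or None.
- vision.grab_frame(name): name is "side" or "top"; returns the picture (480x640x3 uint8, red, green, blue); there is no depth.
- vision.calibration(name): a dict with "mtx" (3x3 intrinsics, pixels), "extrinsics" (4x4, takes a point from world to camera coordinates). Camera axes: x right, y up, looking along -z (the intrinsics and any distortion apply to the point x, -y, -z); pixel columns grow to the right and rows downward; lengths in m; the calibration is good to about 2 mm. A picture is of the moment at which its call begins. calibration takes no time and is no camera call.
A pose or a line that the arm cannot do raises robot.PlanningError and nothing moves.
- workorder.close_job(): hands the job in; it is judged then, once.
Trained networks look in the newest picture that a camera, given by its name, has taken for a name from the list of things; names that differ only in an ending like _2 or _b are one class to them, and where a whole thing is asked for, a point or a joint stands for the part that bears it (a point fixed in the world has none). Each returns a list of dicts, best first, with "p" (0 to 1); they miss things now and then, are a little off and sometimes report something else, mostly with a low value. They report only what shows in the picture. A call takes as long as a camera call.
- recognise(label, camera): "rect" ([centre column, centre row, width, height] in pixels, round what is visible of it).
Readings, each from a call of its own:
- robot.current_time_s(): time.
- robot.current_joint_positions(): joint angles.
- robot.current_dq(): joint speeds.
- robot.current_joint_torque(): joint torques, N m.
- robot.current_tool_pos(): TCP position.
- robot.current_eef_rot(): TCP orientation.
- robot.current_contact_force(): force on the tool from outside, world axes, zero at the start.
- robot.current_torque(): the same for the moment, N m.
- robot.current_finger_gap(): opening from 0.0 (shut) to 1.0 (fully open).
- robot.current_gripper_force(): force on a finger pad.
Only numpy, scipy, OpenCV 4.12 (cv2) and the standard library are available. Lean on these libraries where they do the work, as an engineer would, in place of code of your own. Each camera call takes 0.05 s, during which the arm holds its last target. There are 200 camera calls.

TASK

Tidy the three small chopping boards into one neat pile lying flat in the middle of the aluminium tray, long sides parallel to the tray's: red at the bottom (raw meat goes lowest), then yellow, with blue on top, all edges squarely flush. The blue board starts on top of the red one, so find it a temporary place; leave the flask, the spice jar and the butter tub standing where they are.

Things in the scene. Friction and masses are not known exactly. Their poses are not given: they have to be found in the camera images.
- red_board: small rigid red plastic chopping board, a plain flat slab 160 x 64 x 15 mm (length along its x, width along its y), about 0.15 kg, with a shallow printed groove line and a dark dot near one end (either end may point either way). Origin: centre of the underside; z up. Lies flat on the worktop, underneath the blue board.
- yellow_board: small rigid yellow plastic chopping board, a plain flat slab 160 x 64 x 15 mm (length along its x, width along its y), about 0.15 kg, with a shallow printed groove line and a dark dot near one end (either end may point either way). Origin: centre of the underside; z up. Lies flat and free on the worktop.
- blue_board: small rigid blue plastic chopping board, a plain flat slab 160 x 64 x 15 mm (length along its x, width along its y), about 0.15 kg, with a shallow printed groove line and a dark dot near one end (either end may point either way). Origin: centre of the underside; z up. At the start it lies crosswise on top of the red board (underside 15 mm above the worktop).
- tray: shallow rectangular aluminium tray, fixed to the worktop, outside 208 (x) x 138 (y) x 15 mm high, walls and floor 4 mm thick (inner floor 4 mm above the worktop, inside 200 x 130 mm). Origin: centre of the underside; x along its length.
- flask: bystander: steel vacuum flask with black cap, standing upright, 84 mm diameter, 185 mm high. Origin: centre of the underside.
- spice_jar: bystander: white spice jar with red cap, standing upright, 68 mm diameter, 120 mm high. Origin: centre of the underside.
- tub: bystander: open white plastic tub with a yellow block of butter inside, 120 (x) x 90 (y) x 75 mm high. Origin: centre of the underside.

How it is judged (in metres and radians):
At the end, for the whole second after the job is handed in: Red lies on the tray floor within 15 mm of its centre and 0.1 rad of its length; then yellow, then blue on top, each within 7 mm and 0.08 rad of the board below (either end first); all flat (tilt under 0.06 rad), at rest and released (horizontal distance between red_board and tray below 0.015 m and angle between the x axis of red_board and the x axis of tray, either way round below 0.1 rad and z of red_board in the frame of tray below 0.009 m and horizontal distance between yellow_board and red_board below 0.007 m and angle between the x axis of yellow_board and the x axis of red_board, either way round below 0.08 rad and z of yellow_board in the frame of red_board between 0.012 and 0.019 m and horizontal distance between blue_board and yellow_board below 0.007 m and angle between the x axis of blue_board and the x axis of yellow_board, either way round below 0.08 rad and z of blue_board in the frame of yellow_board between 0.012 and 0.019 m and angle between each of red_board, yellow_board, blue_board's own z axis and vertical below 0.06 rad and linear speed of each of red_board, yellow_board, blue_board below 0.02 m/s); the robot touches nothing.
It fails at once if the flask is moved more than 20 mm or tipped over (distance of flask from where it was at the start of the episode above 0.02 m or angle between flask's own z axis and vertical above 0.3 rad).
It fails at once if the spice jar is moved more than 20 mm or tipped over (distance of spice_jar from where it was at the start of the episode above 0.02 m or angle between spice_jar's own z axis and vertical above 0.3 rad).
It fails at once if the tub is moved more than 20 mm or tipped over (distance of tub from where it was at the start of the episode above 0.02 m or angle between tub's own z axis and vertical above 0.3 rad).
It also fails if it takes over 72 s, if anything falls off the work surface, if the arm or the gripper's body presses on something with over 40 N, if the wrist force passes 120 N, or if a joint passes its speed limit or range.

## Working session

There is one attempt and no reset: what is moved stays moved. The work goes in short steps, each a Python script; the robot and the scene stay as the last script left them, time stands still between calls to the robot, and variables do not carry over. Pictures are saved under pics/ and viewed, at most 10 in all, crops included, and the job is handed in when it is done.

```bash
mkdir -p pics; ls; python3 - <<'E'
from station import robot, fingers, vision, workorder, recognise
import cv2, numpy as np
for c in ["top","side"]:
    im=vision.grab_frame(c); cv2.imwrite(f"pics/{c}0.png",im[:,:,::-1]); 
    k=vision.calibration(c); print(c,k)
    for n in ["red_board","yellow_board","blue_board","tray","flask","spice_jar","tub"]:
        print(n,[(np.round(d["rect"]),round(d["p"],2)) for d in recognise(n,c)[:2]])
print(robot.current_time_s(),robot.current_eef_rot())
E
```

```text
pics
top {'mtx': array([[577.32895705,   0.        , 328.80755799],
       [  0.        , 577.32895705, 243.52261581],
       [  0.        ,   0.        ,   1.        ]]), 'extrinsics': array([[ 0.00848457, -0.99992328, -0.00902514,  0.02491074],
       [ 0.99808773,  0.00791567,  0.06130441, -0.56423863],
       [-0.06122827, -0.00952802,  0.99807831, -1.22153524],
       [ 0.        ,  0.        ,  0.        ,  1.        ]])}
red_board [(array([500., 317.,  54.,  83.]), 0.89)]
yellow_board [(array([264., 204.,  50.,  76.]), 0.98)]
blue_board [(array([506., 307.,  74.,  74.]), 0.95)]
tray [(array([192., 309.,  94., 116.]), 0.96)]
flask [(array([154., 187.,  61.,  50.]), 0.71)]
spice_jar [(array([343., 197.,  35.,  42.]), 0.81)]
tub [(array([428., 210.,  79.,  69.]), 0.64)]
side {'mtx': array([[495.37810292,   0.        , 325.69434895],
       [  0.        , 495.37810292, 243.85299997],
       [  0.        ,   0.        ,   1.        ]]), 'extrinsics': array([[-0.70565301, -0.70853194, -0.00602727,  0.42515805],
       [ 0.38869224, -0.39419712,  0.83278267, -0.24609508],
       [-0.59242905,  0.58531284,  0.55356725, -0.6754826 ],
       [ 0.        ,  0.        ,  0.        ,  1.        ]])}
red_board [(array([499., 231.,  49.,  25.]), 0.59), (array([368., 200.,  58.,  51.]), 0.38)]
yellow_board [(array([247., 276.,  87.,  42.]), 0.76)]
blue_board [(array([484., 212.,  76.,  17.]), 0.67), (array([370., 200.,  58.,  49.]), 0.48)]
tray [(array([252., 390., 170., 121.]), 0.97)]
flask [(array([123., 283.,  71., 121.]), 0.86)]
spice_jar [(array([306., 216.,  36.,  64.]), 0.81)]
tub [(array([369., 199.,  62.,  52.]), 0.93)]
0.8 [1.79994286e+02 2.62359133e-03 1.47203092e+01]
```

View pics/top0.png

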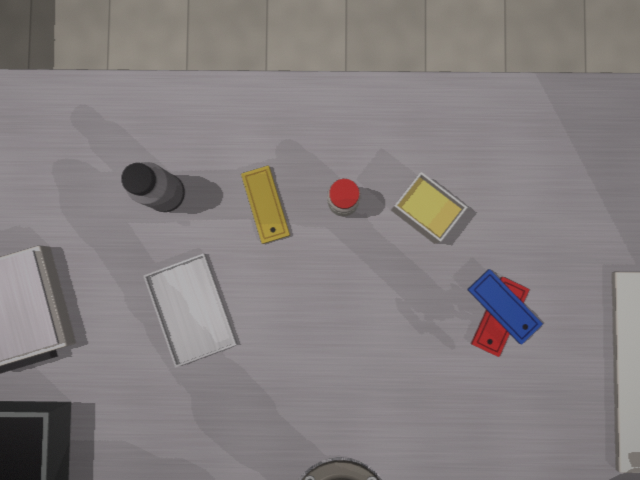

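View pics/side0.png

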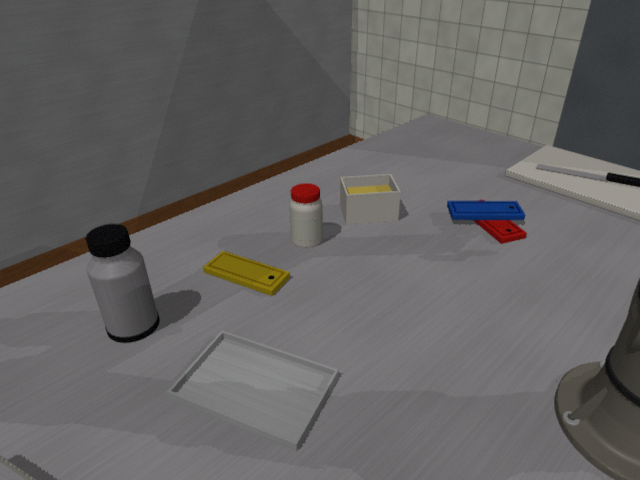

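The top view shows yellow at (266,205), tray centred at (192,309), and blue over red at (505,307). The space around (360,310) is free for parking blue. Next I'll fit the poses.

```bash
cat > h.py <<'E'
from station import robot, fingers, vision, workorder, recognise
import cv2, numpy as np
from scipy.optimize import minimize, least_squares
K={c:vision.calibration(c) for c in ("top","side")}
def proj(c,P):
    P=np.atleast_2d(P); E=K[c]["extrinsics"]; q=P@E[:3,:3].T+E[:3,3]
    q=q*[1,-1,-1]; u=q@K[c]["mtx"].T; return u[:,:2]/u[:,2:]
def corners(p,L,W,zs):
    a=p[2]; R=np.array([[np.cos(a),-np.sin(a)],[np.sin(a),np.cos(a)]])
    xy=np.array([[L,W],[L,-W],[-L,-W],[-L,W]])/2@R.T+p[:2]
    return np.vstack([np.c_[xy,np.full(4,z)] for z in zs])
def ground(c,uv,z):
    f=lambda s: proj(c,[s[0],s[1],z])[0]-uv
    return least_squares(f,[.5,0]).x
RNG={"red":[((0,120,50),(6,255,255)),((172,120,50),(180,255,255))],"yellow":[((20,120,60),(34,255,255))],"blue":[((105,120,40),(125,255,255))]}
def mask(im,col):
    h=cv2.cvtColor(im,cv2.COLOR_RGB2HSV); m=np.zeros(im.shape[:2],np.uint8)
    for a,b in RNG[col]: m|=cv2.inRange(h,a,b)
    return cv2.morphologyEx(m,cv2.MORPH_CLOSE,np.ones((5,5)))
def hull(c,p,z,S=4):
    pts=cv2.convexHull(proj(c,corners(p,.16,.064,(z,z+.015))).astype(np.float32))
    m=np.zeros((480*S,640*S),np.uint8)
    cv2.fillConvexPoly(m,np.round(((pts+.5)*S-.5)*16).astype(int),255,shift=4)
    return cv2.resize(m,(640,480),interpolation=cv2.INTER_AREA)/255.
def fit(col,z,cams=("top","side"),ims=None,p0=None,hide=None):
    """pose x,y,yaw of a board with underside at z; hide: list of (pose,z) lying over it"""
    ims=ims or {c:vision.grab_frame(c) for c in cams}
    if p0 is None:
        d=recognise(col+"_board","top")[0]["rect"]; p0=np.r_[ground("top",np.array(d[:2]),z+.015),0]
        m=mask(ims["top"],col); n,lab,st,ce=cv2.connectedComponentsWithStats(m)
        k=1+np.argmin([np.hypot(*(ce[i]-d[:2]))+(st[i,4]<150)*1e4 for i in range(1,n)])
        r=cv2.boxPoints(cv2.minAreaRect(np.argwhere(lab==k)[:,::-1].astype(np.float32)))
        g=[ground("top",q,z+.015) for q in r]; e=[g[1]-g[0],g[2]-g[1]]; v=max(e,key=np.linalg.norm)
        p0=np.r_[np.mean(g,0),np.arctan2(v[1],v[0])]
    T={}
    for c in cams:
        u,v=proj(c,[p0[0],p0[1],z])[0]; roi=np.zeros((480,640)); cv2.circle(roi,(int(u),int(v)),75,1,-1)
        h=hull(c,p0,z)
        vis=1-np.max([hull(c,*q) for q in hide],0) if hide else 1
        n,lab=cv2.connectedComponents(mask(ims[c],col))   # components that meet the guess
        ids=np.unique(lab[(h>.5)&(lab>0)]); T[c]=(np.isin(lab,ids)*roi,vis)
    def cost(q):
        p=p0+q*[.01,.01,.1]; s=0
        for c,(m,v) in T.items():
            hh=hull(c,p,z)*v; s+=np.abs(hh-m*v).sum()/max((m*v).sum(),1)
        return s
    r=minimize(cost,[0,0,0],method="Nelder-Mead",options=dict(initial_simplex=[[0,0,0],[1,0,0],[0,1,0],[0,0,1]],xatol=.01,fatol=1e-4))
    return p0+r.x*[.01,.01,.1], r.fun
E
python3 - <<'E'
from h import *
ct={"top":[(145,275),(205,254),(237,344),(178,365)],"side":[(298,443),(172,392),(223,333),(339,374)]}
C={c:np.array(v,float) for c,v in ct.items()}
for cs in (["top"],["side"],["top","side"]):
    best=min((least_squares(lambda p:np.concatenate([(proj(c,corners(p,.208,.138,[.015]))-np.roll(C[c],k,0)[::s]).ravel() for c in cs]),[.43,.3,.34]) for k in range(4) for s in (1,-1)),key=lambda r:r.cost)
    print("tray",cs,best.x,best.cost)
for cs in (("top",),("side","top")):
    for n,z in (("blue",.015),("yellow",0)): print(n,cs,fit(n,z,cs))
b,_=fit("blue",.015); print("red",fit("red",0,("top",),hide=[(b,.015)]))
for n,z in (("flask",.0),("spice_jar",0),("tub",0.0)):
    d=recognise(n,"top")[0]["rect"]; print(n,ground("top",np.array(d[:2]),z))
print(robot.tip_reach,robot.current_finger_gap(),robot.current_time_s())
E
```

```text
tray ['top'] [ 0.42092659  0.32285843 -2.77812244] 3.460102596674896
tray ['side'] [0.41682595 0.32688442 0.35835547] 20.51574392103531
tray ['top', 'side'] [0.42012466 0.32093367 3.04243499] 10512.762230146478
blue ('top',) (array([ 0.43373892, -0.3432993 , -2.37582634]), np.float64(0.08028561117698613))
yellow ('top',) (array([ 0.64920117,  0.16859182, -2.82763201]), np.float64(0.06533400432416311))
blue ('side', 'top') (array([ 0.43556466, -0.34306258, -2.36793901]), np.float64(0.1570355056248867))
yellow ('side', 'top') (array([ 0.65024909,  0.1690585 , -2.84224867]), np.float64(0.13905612320492675))
red (array([ 0.41293191, -0.32987249, -0.26834737]), np.float64(0.3446313991427771))
flask [0.68504852 0.41275416]
spice_jar [ 0.66593772 -0.00243773]
tub [ 0.64467667 -0.19077724]
0.017 0.9977850417192118 1.7
```

```bash
cat >> h.py <<'E'
def ori(yaw,pos):
    """tool down, x along the board, the half turn needing less joint travel"""
    j=np.array(robot.current_joint_positions()); best=None
    for k in (0,180,-180):
        o=[180,0,np.degrees(yaw)+k]; q=robot.inverse_kinematics(pos,o)
        if q is not None:
            t=np.abs(np.array(q)-j).max()
            if best is None or t<best[0]-1: best=(t,o)
    return best[1]
def over(p,z):
    pos=[p[0],p[1],z]; o=ori(p[2],pos); robot.move_to(pos,o); return o
def down(p,z,fz,v=.02,near=.012,fstop=4):
    """fast to near above z, then slowly to fz until touching"""
    robot.line_to([p[0],p[1],z+near],velocity=.2)
    hit=robot.line_to([p[0],p[1],fz],velocity=v,f_stop=fstop)
    return hit, robot.current_tool_pos()[2]
E
python3 - <<'E'
from h import *
b=np.array([.4347,-.3432,.772]); t0=robot.current_time_s()
fingers.gripper_to(.9)
over(b,.12); print(robot.current_time_s()-t0)
print(down(b,.032,.018), robot.current_contact_force(), robot.current_time_s()-t0)
z=robot.current_tool_pos()[2]
robot.line_to([b[0],b[1],z+.005],velocity=.05)
fingers.gripper_to(0,40)
print(robot.current_finger_gap(),robot.current_gripper_force(),robot.current_time_s()-t0)
robot.line_to([b[0],b[1],.15],velocity=.25)
print(robot.current_finger_gap(),robot.current_contact_force(),robot.current_time_s()-t0)
E
```

```text
1.6500000000000001
(True, np.float64(0.02222047746892678)) [-0.98112612 -0.17478045  4.17749293] 3.1833
0.7347135297455658 45.467344522476196 3.7166999999999994
0.740760109462542 [ 0.30315287  0.46851799 -2.05569668] 4.3583
```

```bash
python3 - <<'E'
from h import *
t0=robot.current_time_s()
p=np.array([.47,-.08,0.0])
over(p,.10); print(down(p,.0122,.004,v=.03,near=.01,fstop=6))
fingers.gripper_to(.92); robot.line_to([p[0],p[1],.15],velocity=.3)
print(robot.current_time_s()-t0)
ims={c:vision.grab_frame(c) for c in ("top","side")}
cv2.imwrite("pics/t1.png",ims["top"][:,:,::-1])
print(fit("red",0,("top",),ims),robot.current_time_s())
E
```

```text
(True, np.float64(0.01205565734323854))
3.0667
(array([ 0.41148185, -0.33754104, -0.42817833]), np.float64(0.07017679767253697)) 9.275
```

View pics/t1.png

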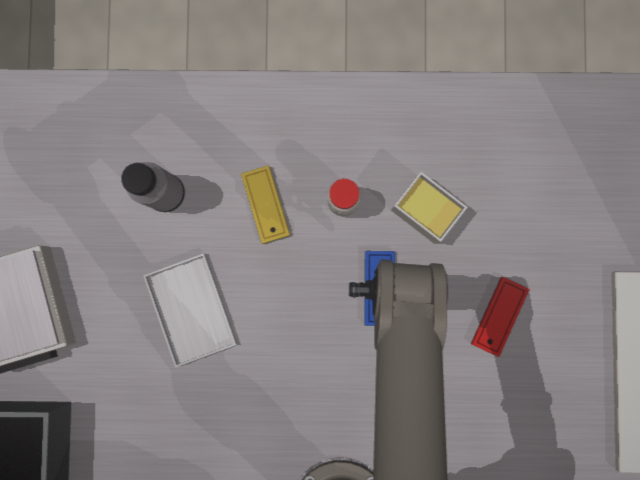

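Blue is parked at (380,288), and red at (500,316) is now clear. I'll move red to the tray.

```bash
cat >> h.py <<'E'
def pick(p,h,grip=40):
    over(p,h+.10); robot.line_to([p[0],p[1],h+.0125],velocity=.15); fingers.gripper_to(0,grip)
    g=robot.current_finger_gap(); robot.line_to([p[0],p[1],.15],velocity=.25); return g,robot.current_finger_gap()
def place(p,h):
    over(p,h+.09); r=down(p,h+.0125,h+.005,v=.03,near=.01,fstop=6)
    fingers.gripper_to(.92); robot.line_to([p[0],p[1],.15],velocity=.3); return r
E
python3 - <<'E'
from h import *
T=np.array([.420,.323,.3625])
r,_=fit("red",0); print(r)
print(pick(r,0)); print(place(T,.004),robot.current_time_s())
y,_=fit("yellow",0); print(y)
over(y,.12)
ims={c:vision.grab_frame(c) for c in ("top","side")}
for cs in (("top",),("side",),("top","side")): print(cs,fit("red",.004,cs,ims,p0=T))
cv2.imwrite("pics/t2.png",np.hstack([ims["top"][160:400,100:340],ims["side"][260:480,100:400][:, :]] if 0 else [cv2.resize(ims["top"][230:390,110:270],(400,400),interpolation=cv2.INTER_CUBIC),cv2.resize(ims["side"][320:460,160:350],(400,400))])[:,:,::-1])
print(robot.current_time_s())
E
```

```text
[ 0.41239899 -0.33731067 -0.43474944]
(0.7371488051897699, 0.7371447932842301)
(True, np.float64(0.017831377327661227)) 16.3333
[ 0.65080618  0.16897793 -2.83941287]
('top',) (array([0.41940878, 0.32329912, 0.36152583]), np.float64(0.0826166206554824))
('side',) (array([0.42199846, 0.32412184, 0.36590871]), np.float64(0.05918145035792095))
('top', 'side') (array([0.42045512, 0.32334022, 0.3659592 ]), np.float64(0.14394284057975612))
17.6667
```

View pics/t2.png

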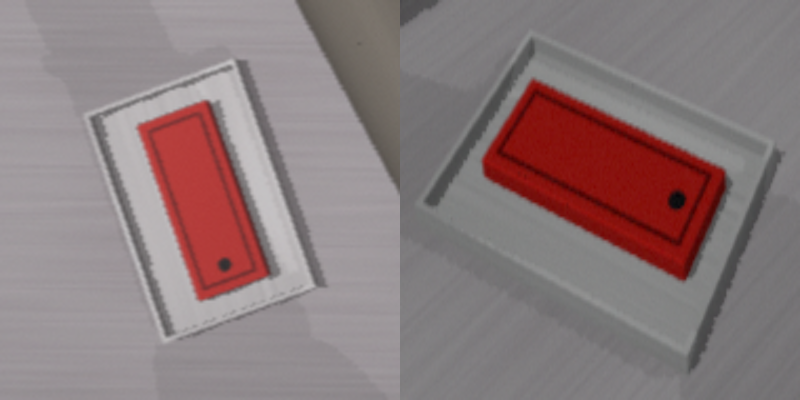

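Red (centre at about (200,200) in the left crop) lies flat and central in the tray. Yellow is next.

```bash
python3 - <<'E'
from h import *
R=np.array([.4205,.3234,.364])
y=np.array([.6505,.169,.302])
print(pick(y,0)); print(place(R,.019),robot.current_time_s())
over(np.array([.47,-.08,0]),.12)
ims={c:vision.grab_frame(c) for c in ("top","side")}
for cs in (("top",),("side",),("top","side")):
    Y,_=fit("yellow",.019,cs,ims,p0=R); print(cs,Y,_, "red",fit("red",.004,cs,ims,p0=R,hide=[(Y,.019)]))
cv2.imwrite("pics/t3.png",np.hstack([cv2.resize(ims["top"][230:390,110:270],(400,400),interpolation=cv2.INTER_CUBIC),cv2.resize(ims["side"][320:460,160:350],(400,400))])[:,:,::-1])
print(robot.current_time_s())
E
```

```text
(0.7375777624837851, 0.7402946477590314)
(True, np.float64(0.033248026776331485)) 22.4583
('top',) [0.41911103 0.32309705 0.37126027] 0.08488421417131974 red (array([0.41869306, 0.32659457, 0.36708076]), np.float64(1.6479387724186076))
('side',) [0.42054531 0.32331042 0.36833929] 0.07381749341527655 red (array([0.422899  , 0.32351986, 0.36587428]), np.float64(0.17564360011449104))
('top', 'side') [0.41945497 0.32310006 0.3693818 ] 0.1616580065520986 red (array([0.41914151, 0.32665269, 0.36656048]), np.float64(2.400063579946878))
24.0667
```

View pics/t3.png

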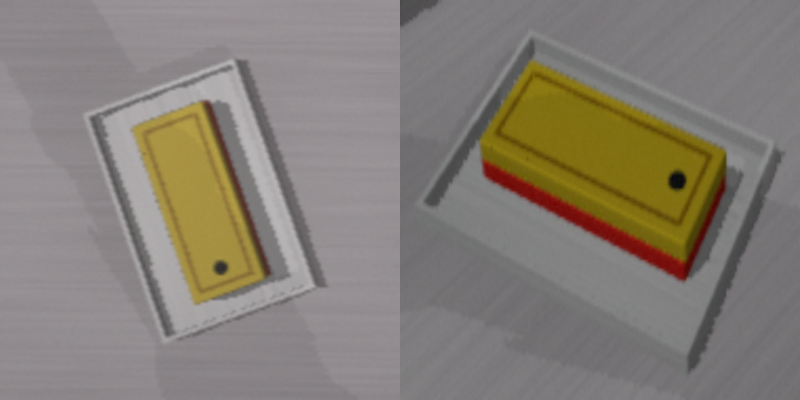

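Yellow sits flush on red: the edges coincide in the side crop. Now blue.

```bash
python3 - <<'E'
from h import *
Y=np.array([.4197,.3232,.367])
over(np.array([.42,-.3,0]),.15)
b,f=fit("blue",0,p0=np.array([.47,-.08,0.])); print(b,f)
assert np.hypot(b[0]-.47,b[1]+.08)<.012
print(pick(b,0)); print(place(Y,.034),robot.current_time_s())
over(np.array([.45,-.1,0]),.2)
ims={c:vision.grab_frame(c) for c in ("top","side")}
for cs in (("top",),("side",),("top","side")): print(cs,fit("blue",.034,cs,ims,p0=Y))
cv2.imwrite("pics/t4.png",np.hstack([cv2.resize(ims["top"][230:390,110:270],(400,400),interpolation=cv2.INTER_CUBIC),cv2.resize(ims["side"][320:460,160:350],(400,400))])[:,:,::-1])
print(robot.current_time_s())
E
```

```text
[ 0.47112311 -0.07973988 -0.00763939] 0.13912807046644066
(0.7339895189582121, 0.7333969863401917)
(True, np.float64(0.04766311521110391)) 30.925
('top',) (array([0.4183565 , 0.32351919, 0.37676754]), np.float64(0.09633952797829314))
('side',) (array([0.4210511 , 0.32359723, 0.37660693]), np.float64(0.06695692025664528))
('top', 'side') (array([0.41890631, 0.32403493, 0.37897628]), np.float64(0.17126327254374676))
32.6
```

View pics/t4.png

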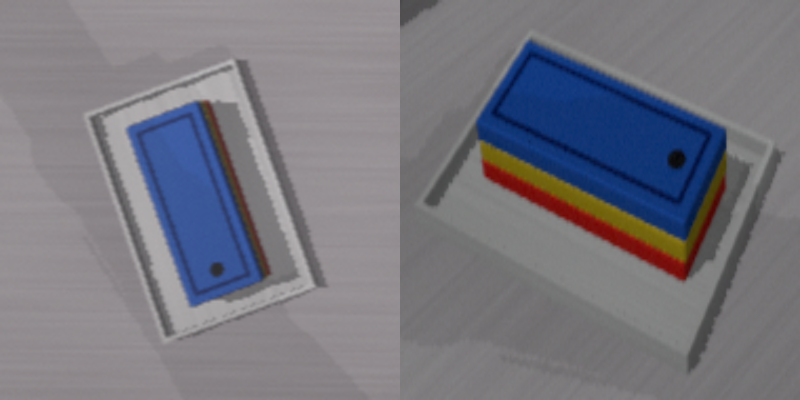

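Both crops show the three boards flush, in the order red, yellow, blue, centred in the tray. The fitted offsets are about 1 mm and 0.01 rad, so I'm handing in.

```bash
python3 -c "
from station import workorder
print(workorder.close_job())"
```

```text
the job is handed in; nothing more can be done
None
```

The boards are piled red, yellow, blue in the middle of the tray, flush to about 1 mm by the camera fits; the bystanders were not touched, and I handed the job in at about 33 s of the 72 s limit (no verdict was returned).

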